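# Hook down the stock cabinet's hatch

### The arm

A 7-joint arm with a two-finger parallel gripper is mounted at the origin on the work surface. World frame = base frame: x ahead of the robot, y to its left, z up, the work surface at z = 0. Lengths are in mm, angles in rad, forces in N, time in s.
With the tool pointing down it reaches from about 400 to 900 mm from the base axis. Payload 5.5 kg.
Tool frame: the origin (TCP) lies at the very end of the fingers, on their centre line; the grasp point (between the pads) lies 19 mm behind it (manip.grip_depth is the distance from the TCP to the grasp point, in mm); z points along the fingers, y is the direction in which the jaws open and shut (so a half turn about z gives the same grasp; the last joint's range is limited). The gripper opens to 92 mm and grips with 3 to 60 N. Pads are 19 mm wide; open, the fingers measure 130 mm over their backs; the gripper's body (75 mm by 190 mm) begins 47 mm behind the grasp point.
Start: joints at [-0.883, 0.501, -0.427, 1.55, 0.221, 1.138, -0.21], TCP at [267.854, 592.245, 226.729] pointing down, gripper open.
Joint ranges: [-2.88, 2.88], [-0.31, 2.03], [-1.54, 1.56], [0.2, 2.42], [-1.41, 4.55], [0.19, 2.02], [-2.57, 2.57]. Speed limits (rad/s): [2.57, 2.57, 3.14, 3.14, 3.14, 3.14, 3.14].

### API

Orientations are given as a unit quaternion [x, y, z, w].
In Python, from cell import manip gives the robot as it stands. Calls block until the motion is done:
- manip.reach(position, orientation): joint-space move of the TCP to a pose.
- manip.servo_line(position, rot=None, speed=150, until_force=None): straight line of the TCP; rot=None keeps the orientation; speed is the mean speed in mm/s. With until_force (N) it stops when the force on the tool has changed by that much, and returns True; else False.
- manip.set_joints(angles): joint-space move.
- manip.move_gripper(opening): finger opening in mm; the grip force is fixed at half the most; returns when the fingers have stopped.
- manip.dwell(seconds).
- manip.solve_ik(position, orientation): joint angles nearest the present ones, or None.
- manip.get_state(): the state.
- manip.camera(name): name is "side" or "top"; returns a dict with "frame" (384x512x3 uint8, red, green, blue), "z_map" (384x512 float32, mm along the optical axis (not along the pixel's ray), 0 where there is no reading), "fx", "fy", "cx", "cy" (pixels), "eye" and "attitude" of the camera in the world. Camera axes: x right, y down, z forward; pixel columns grow to the right and rows downward; lengths in mm; the calibration is good to about 2 mm. A picture is of the moment at which its call begins.
A pose or a line that the arm cannot do raises manip.MotionError and nothing moves.
- manip.hand_in(): hands the job in, once; it reports no verdict.
The state is a dict: "time": time; "joint_positions": joint angles; "qvel": joint speeds; "effort": joint torques, N m; "ee_pos": TCP position; "tool_rot": TCP orientation; "ft_force": force on the tool from outside, world axes, zero at the start; "ft_torque": the same for the moment, N m; "width": finger opening in mm.
Only numpy, scipy, OpenCV 4.12 (cv2) and the standard library are available. Lean on these libraries where they do the work, as an engineer would, in place of code of your own. Each camera call takes 0.05 s, during which the arm holds its last target.

### The job

Take the hook pole from its stand, hook it into the red pull eye on the stock cabinet's white hatch and swing the hatch down as far as it goes, then lay the pole back in its stand the way it lay. Only the pole may touch the cabinet, and it must be used gently, never with more than about 20 N: the eye can be clamped anywhere along its rail, so feel for it. Leave the other things on the bench where they are.

Things in the scene. Friction and masses are not known exactly. Their poses are not given: they have to be found in the camera images.
- pole: Hook pole, 0.2 kg. Wooden handle 120 long (x) x 18 wide (y) x 22 high (z) mm, origin at its centre. A 7.6 mm steel shaft runs from its +x end to x = +170 mm and there turns down (-z) into a round-ended hook pin of the same diameter. It starts lying level in the stand, pin down, axis 80 mm above the bench; the middle of the handle is free on both sides for a grasp from above.
- hook_tip (a point): Lower tip of the hook pin, at (170, 0, -38) mm in the pole's frame.
- stand: Fixed grey stand: base 200 x 80 x 12 mm, origin on the bench. Two flared, open-topped forks: at x = -48 mm (16 mm thick, for the handle's rear, seat 69 mm up and 22 mm wide) and x = +112 mm (14 mm thick, for the shaft, seat 76 mm up, 11 mm wide); they rise 20 mm over their seats. The pole lies with its origin at (0, 0, 80) mm within 6 mm in x, axes along the stand's.
- cabinet: Fixed green stock cabinet 220 deep (x) x 260 wide (y) x 310 high (z) mm, origin at the centre of its underside; the front with the hatch faces its -x. Two bays of blue bins; the upper is closed by the hatch.
- hatch (a joint): Angle (rad) of the white hatch (232 wide x 134 high x 10 mm), hinged along its lower edge: 0 = shut (upright), grows as its top swings down and out to the cabinet's -x; stop at 1.15. It may start up to 0.08 ajar. Stiff hinge (0.45 N m): it stays where it is left, and about 5 N at the eye moves it.
- hatch_hinge (a point): Middle of the hatch's hinge line, on its front face, 157 mm above the bench; the hinge line runs along the cabinet's y.
- rail_mid (a point): Point on the hatch, 100 mm up from the hinge and 30 mm out from the front face, before the middle of the rail. Axes as the hatch's (cabinet's when shut): x inward, y along the rail, z up the hatch. The red pull eye's centre lies on the line through it along y, clamped anywhere up to 45 mm to either side; where is not measured. It does not slide along the rail under 20 N.
- rail_left (a point): The +y end of the eye centre's possible places: 45 mm along y from rail_mid. The eye is a red ring of 7 mm round bar, 21 mm inside and 35 mm outside diameter, its hole along the hatch's z (vertical when shut, open above and below), on a dark carriage 34 mm wide that ends 14 mm out from the face.
- bin: Loose blue bin 170 x 110 x 80 mm, a bystander; origin under its centre.
- carton: Loose cardboard carton 130 x 100 x 90 mm, a bystander; origin under its centre.
- tape: Roll of amber tape, 100 mm across, 45 mm high, a bystander; origin under its centre.
- jar: Jar with black cap, 60 mm across, 85 mm high, a bystander; origin under its centre.
- can: Steel can 66 mm across, 110 mm high, on top of the cabinet, a bystander; origin under its centre.
Not all that is in view belongs to the job. There is more than one size of the pole; the job needs the larger.

How it is judged (in metres and radians):
On the way, in this order (a step that is already met when the one before it is completed fails the run):
1. the hook pin is in the pull eye and has swung the hatch part of the way (value of joint hatch above 0.35 rad and x of hook_tip in the frame of rail_mid between -0.035 and 0.035 m and y of hook_tip in the frame of rail_mid between -0.065 and 0.065 m and z of hook_tip in the frame of rail_mid between -0.045 and -0.002 m), for 0.1 s.
2. the hatch is swung down as far as it goes (value of joint hatch above 1.03 rad), for 0.2 s.
At the end, for the whole second after the job is handed in: The hatch is down (more than 1.03 rad of its 1.15), and the pole lies at rest in both forks of its stand, as it lay at the start: within 25 mm lengthwise, 12 mm sideways and 10 mm in height, hook end the same way and pin down (upright within 0.3 rad) (value of joint hatch above 1.03 rad and x of pole in the frame of stand between -0.025 and 0.025 m and y of pole in the frame of stand between -0.012 and 0.012 m and z of pole in the frame of stand between 0.07 and 0.09 m and x of hook_tip in the frame of stand between 0.13 and 0.21 m and angle between the x axis of pole and the x axis of stand, either way round below 0.15 rad and angle between pole's own z axis and vertical below 0.3 rad and linear speed of pole below 0.02 m/s); the robot touches nothing.
It fails at once if the pole presses or pulls on the cabinet, hatch or eye with more than 20 N (contact force between pole and cabinet above 20 N).
It fails at once if the gripper or arm touches the cabinet or its hatch (contact force between any of the fingers, the arm and cabinet above 1 N).
It fails at once if a bystander is moved by more than 30 mm (distance of any of bin, carton, tape, jar, can from where it was at the start of the episode above 0.03 m).
It also fails if it takes over 69 s, if anything falls off the work surface, if the arm or the gripper's body presses on something with over 40 N, if the wrist force passes 120 N, or if a joint passes its speed limit or range.

## Working session

There is one attempt and no reset: what is moved stays moved. The work goes in short steps, each a Python script; the robot and the scene stay as the last script left them, time stands still between calls to the robot, and variables do not carry over. Pictures are saved under pics/ and viewed, and the job is handed in when it is done.

```bash
ls; mkdir -p pics; python3 - <<'E'
from cell import manip
import cv2,numpy as np
for n in("side","top"):
    c=manip.camera(n)
    cv2.imwrite(f"pics/{n}0.png",cv2.resize(c["frame"][:,:,::-1],(800,600),interpolation=cv2.INTER_CUBIC))
    np.savez(f"{n}0.npz",**c)
    print(n,c["fx"],c["fy"],c["cx"],c["cy"],c["eye"],c["attitude"])
s=manip.get_state();print(s)
E
```

```text
pics
side 405.3691108545291 405.3691108545291 261.5221157876032 182.82611654039988 [518.65106883 642.49570155 887.8031085 ] [-0.0492549   0.92551705 -0.37491857  0.02069336]
top 445.7342326793231 445.7342326793231 249.87789874554755 199.9000840711518 [ 363.94926079   -8.31013504 1541.7383176 ] [-0.69871461  0.71097542 -0.0518281   0.0602138 ]
{'time': 0.1, 'joint_positions': array([-0.88281027,  0.5017725 , -0.42683817,  1.55130366,  0.2208319 ,
        1.13832489, -0.21028942]), 'qvel': array([ 3.42541853e-04, -1.48012886e-03, -9.22236767e-05, -3.99862484e-03,
       -4.62364835e-04, -1.17088206e-03, -5.81981731e-05]), 'effort': array([-1.08070584e-02, -5.67881870e+01, -5.83797410e+00, -2.79914904e+01,
       -6.89788233e-02,  2.42117909e-02,  6.57343526e-05]), 'ee_pos': array([267.65608464, 591.65618693, 225.79064163]), 'tool_rot': array([ 2.10755248e-01,  9.77538472e-01, -8.47178571e-04, -2.08973071e-04]), 'ft_force': array([-0.53157264, -0.44660955, -0.90888503]), 'ft_torque': array([-0.02896727,  0.02162202, -0.0092988 ]), 'width': 91.7769367643245}
```

View pics/side0.png

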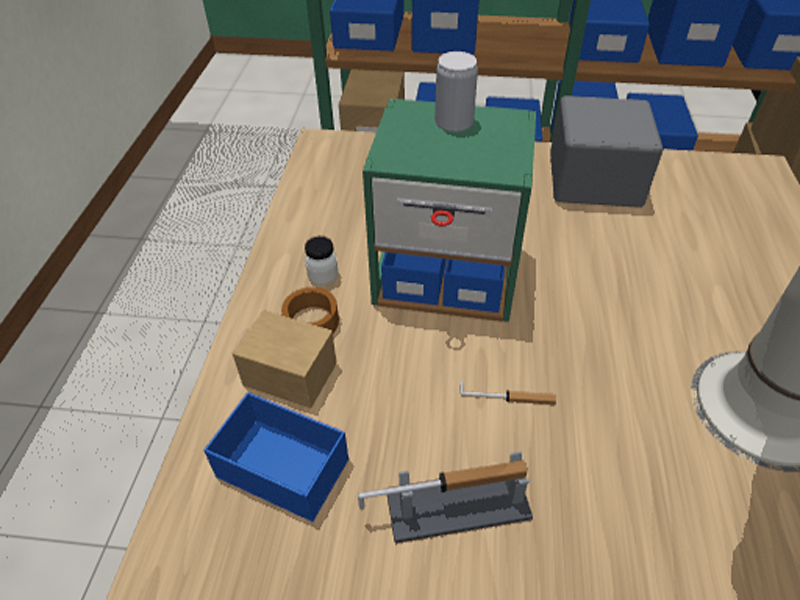

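View pics/top0.png

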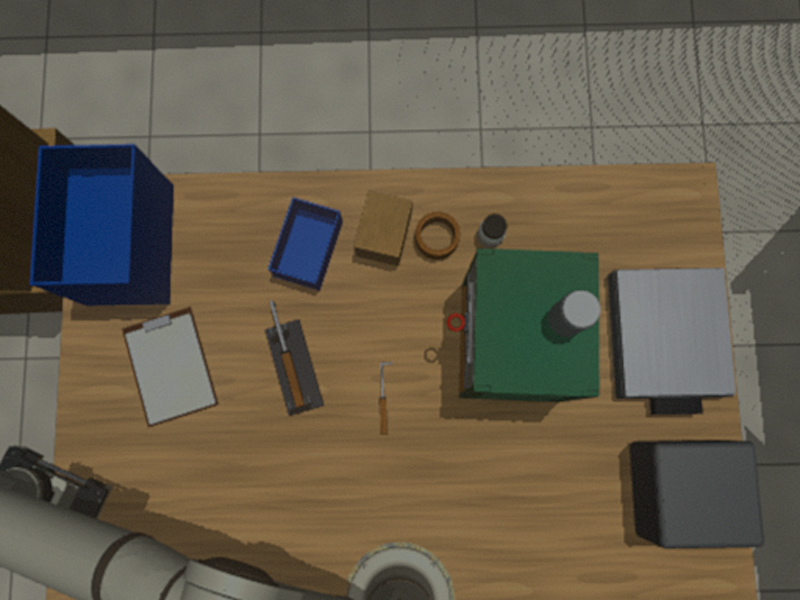

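```bash
cat > h.py <<'E'
import numpy as np,cv2
from scipy.spatial.transform import Rotation as R
def cloud(c):
    z=c["z_map"];v,u=np.mgrid[:z.shape[0],:z.shape[1]]
    p=np.stack([(u-c["cx"])/c["fx"]*z,(v-c["cy"])/c["fy"]*z,z],-1)
    w=R.from_quat(c["attitude"]).apply(p.reshape(-1,3)).reshape(p.shape)+c["eye"]
    w[z==0]=np.nan
    return w
def proj(c,P):
    q=R.from_quat(c["attitude"]).inv().apply(np.atleast_2d(P)-c["eye"])
    return np.c_[q[:,0]/q[:,2]*c["fx"]+c["cx"],q[:,1]/q[:,2]*c["fy"]+c["cy"]]
E
python3 - <<'E'
from h import *
np.set_printoptions(precision=1,suppress=True)
for n,pts in(("side",dict(hand_rear=(520,468),hand_front=(450,482),shaft_tip=(368,497),ring=(442,218),hatchTL=(378,183),hatchTR=(518,192),hatchBL=(378,244),hatchBR=(514,255),cabFL=(375,178),bench=(450,420),railL=(405,203),railR=(485,210),eyeface=(470,240),baseL=(396,538),baseR=(530,518))),
  ("top",dict(hr=(298,402),hf=(284,355),tip=(275,305),ring=(456,316),cabTL=(482,254),cabBL=(475,385),cabTR=(595,258),cabBR=(596,394),bench=(400,400),b1=(270,330),b2=(320,403),b3=(295,323),b4=(292,411),hatch1=(470,300),hatch2=(470,350)))):
    c=dict(np.load(f"{n}0.npz"));w=cloud(c)
    for k,(u,v) in pts.items():
        print(n,k,w[int(v*.64),int(u*.64)])
E
python3 - <<'E'
import cv2
for n,(x0,y0,x1,y1),o in(("side",(220,270,350,350),"a"),("side",(225,90,350,210),"b"),("top",(160,180,220,270),"c"),("top",(270,150,390,260),"d")):
    import numpy as np
    f=np.load(f"{n}0.npz")["frame"][y0:y1,x0:x1,::-1]
    k=min(800//f.shape[1],600//f.shape[0]);print(o,k)
    cv2.imwrite(f"pics/crop_{o}.png",cv2.resize(f,None,fx=k,fy=k,interpolation=cv2.INTER_CUBIC))
E
```

```text
side hand_rear [414.8 202.3  89.3]
side hand_front [507.5 234.2  91.6]
side shaft_tip [626.  225.4   1.1]
side ring [ 552.6 -150.2  229.9]
side hatchTL [ 655.4 -153.5  287.8]
side hatchTR [ 438.4 -139.6  300.5]
side hatchBL [ 660.  -152.1  160.3]
side hatchBR [ 430.1 -140.7  167.9]
side cabFL [ 657.5 -154.2  299. ]
side bench [512.9  79.7   1.5]
side railL [ 610.1 -143.8  262.1]
side railR [ 484.6 -137.1  262.4]
side eyeface [ 504.5 -144.6  192.2]
side baseL [576.8 285.4  12.5]
side baseR [389.9 234.5   8.4]
top hr [412.5 203.2  95.2]
top hf [510.6 233.9  90.3]
top tip [632.9 267.5   0.4]
top ring [ 561.2 -114.4  257.2]
top cabTL [ 667.  -161.8  309.1]
top cabBL [ 430.2 -142.3  306.4]
top cabTR [ 654.4 -364.6  308.8]
top cabBR [ 410.  -351.2  312. ]
top bench [415.3  -9.8   0.3]
top b1 [563.8 263.8  91.5]
top b2 [414.3 167.   17.2]
top b3 [591.4 223.3  11.8]
top b4 [395.2 228.8  12.7]
top hatch1 [ 589.7 -141.2  260.5]
top hatch2 [ 496.  -138.   260.5]
a 6
b 5
c 6
d 5
```

View pics/crop_a.png

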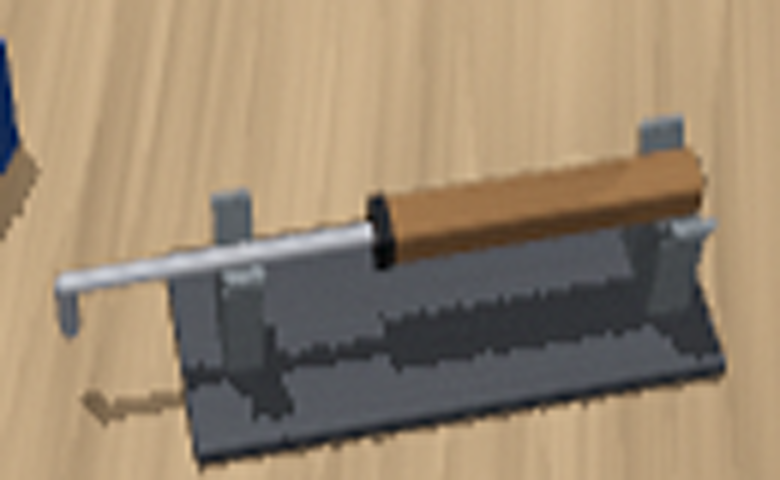

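View pics/crop_b.png

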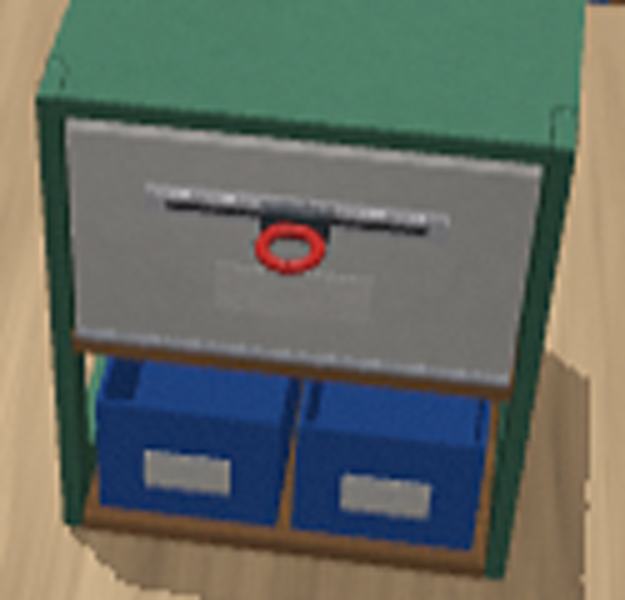

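View pics/crop_c.png

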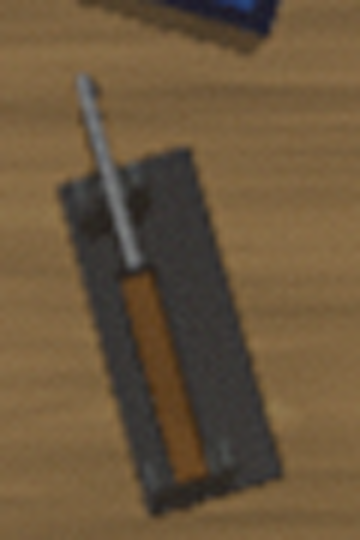

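View pics/crop_d.png

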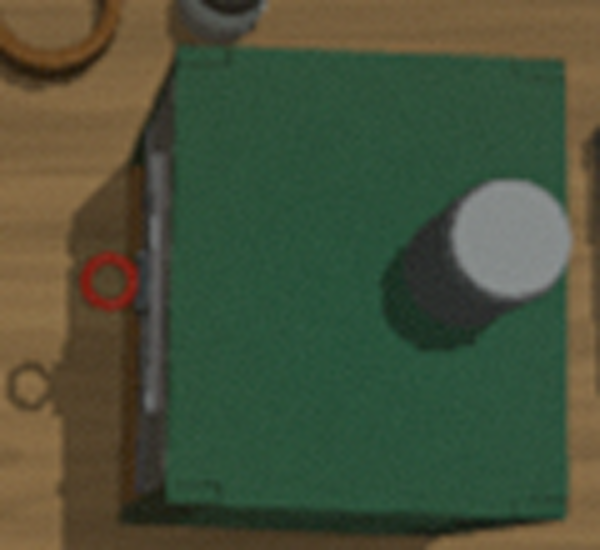

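```bash
python3 - <<'E'
from h import *
np.set_printoptions(precision=2,suppress=True)
C={n:dict(np.load(f"{n}0.npz")) for n in("side","top")}
W={n:cloud(C[n]) for n in C}
def ray(c,u,v):
    d=R.from_quat(c["attitude"]).apply([(u-c["cx"])/c["fx"],(v-c["cy"])/c["fy"],1]);return c["eye"],d
def atz(c,u,v,z):
    o,d=ray(c,u,v);return o+d*(z-o[2])/d[2]
# ring
A=np.zeros((3,3));b=np.zeros(3);
for n in C:
    f=C[n]["frame"].astype(int);m=((f[...,0]>110)&(f[...,1]<70)&(f[...,2]<70)&(f[...,0]-f[...,1]>90)).astype(np.uint8)
    k,l,s,ce=cv2.connectedComponentsWithStats(m)
    i=1+np.argmax(s[1:,4]);pts=np.argwhere(l==i)[:,::-1].astype(np.float32)
    print(n,s[i],ce[i]); e=cv2.fitEllipse(cv2.convexHull(pts));print(e, "atz257",atz(C[n],*e[0],257))
    o,d=ray(C[n],*e[0]);d/=np.linalg.norm(d);P=np.eye(3)-np.outer(d,d);A+=P;b+=P@o
    w=W[n][l==i];print("depth med",np.nanmedian(w,0))
print("ring tri",np.linalg.solve(A,b))
# cabinet top
w=W["top"];f=C["top"]["frame"].astype(int)
m=(abs(w[...,2]-310)<6)&(w[...,0]>380)&(w[...,0]<700)&(w[...,1]<-100)
q=w[m][:,:2].astype(np.float32);rc=cv2.minAreaRect(q);print("top rect",rc,cv2.boxPoints(rc))
# hatch plane (side)
w=W["side"];m=(w[...,2]>170)&(w[...,2]<225)&(w[...,0]>450)&(w[...,0]<640)&(w[...,1]<-120)&(w[...,1]>-175)
def plane(q):
    for _ in range(4):
        A=np.c_[q[:,0],q[:,2],np.ones(len(q))];s=np.linalg.lstsq(A,q[:,1],rcond=None)[0];r=q[:,1]-A@s;q=q[abs(r)<2*r.std()+.3]
    return s,r.std(),len(q)
print("hatch lower y=ax+bz+c",plane(w[m]))
m=(w[...,2]>165)&(w[...,2]<288)&(w[...,0]>440)&(w[...,0]<650)&(w[...,1]<-120)&(w[...,1]>-175)
s=plane(w[m]);print("hatch",s, "y at hinge mid", s[0]@[545,157,1])
# bottom front edge (dark side frame): cabinet front frame
# handle
w=W["top"];f=C["top"]["frame"].astype(int)
m=(abs(w[...,2]-91)<7)&(w[...,0]>380)&(w[...,0]<560)&(w[...,1]>150)&(w[...,1]<290)&(f[...,0]-f[...,2]>50)
q=w[m][:,:2].astype(np.float32);print("handle",m.sum(),q.mean(0),cv2.minAreaRect(q),cv2.boxPoints(cv2.minAreaRect(q)))
for n in C:
  w=W[n];m=(abs(w[...,2]-12)<5)&(w[...,0]>350)&(w[...,0]<640)&(w[...,1]>130)&(w[...,1]<300)&(C[n]["frame"].max(-1)<110)&(np.ptp(C[n]["frame"].astype(int),axis=-1)<25)
  q=w[m][:,:2].astype(np.float32);rc=cv2.minAreaRect(q);print("base",n,m.sum(),rc,cv2.boxPoints(rc))
E
```

```text
side [276 135  14   9  62] [282.42 138.84]
((282.5, 139.0), (9.462992668151855, 13.405474662780762), 92.1430435180664) atz257 [ 550.01 -117.67  257.  ]
depth med [ 550.94 -114.95  260.23]
top [287 203   4   8   9] [287.78 206.89]
((289.1201171875, 206.45431518554688), (5.001641750335693, 7.313389301300049), 168.4007110595703) atz257 [ 548.18 -108.54  257.  ]
depth med [ 546.13 -102.36  260.97]
ring tri [ 548.36 -108.06  264.7 ]
top rect ((542.7080688476562, -254.2215576171875), (220.22161865234375, 260.20635986328125), 86.53587341308594) [[ 406.19 -356.27]
 [ 665.92 -371.99]
 [ 679.23 -152.17]
 [ 419.5  -136.45]]
hatch lower y=ax+bz+c (array([  -0.06,    0.02, -117.38]), np.float64(1.3253189629141104), 1089)
hatch (array([  -0.06,    0.01, -114.47]), np.float64(1.4401152075219106), 2629) y at hinge mid -146.7445976362517
handle 159 [458.54 213.94] ((460.3682556152344, 214.6318817138672), (112.17349243164062, 15.731514930725098), 16.153759002685547) [[404.31 206.58]
 [408.68 191.47]
 [516.43 222.68]
 [512.05 237.79]]
base side 2201 ((492.0860595703125, 228.8600616455078), (199.41909790039062, 70.3973159790039), 16.27103614807129) [[386.51 234.71]
 [406.23 167.13]
 [597.66 223.01]
 [577.94 290.59]]
base top 797 ((493.8359375, 223.98907470703125), (199.42034912109375, 78.23851776123047), 16.1055965423584) [[387.19 233.91]
 [408.89 158.74]
 [600.48 214.07]
 [578.78 289.23]]
```

```bash
cat >> h.py <<'E'
def atz(c,u,v,z):
    d=R.from_quat(c["attitude"]).apply([(u-c["cx"])/c["fx"],(v-c["cy"])/c["fy"],1]);o=c["eye"];return o+d*(z-o[2])/d[2]
def redring(c,thr=45):
    f=c["frame"].astype(int);m=((f[...,0]-f[...,1]>thr)&(f[...,0]-f[...,2]>thr)&(f[...,1]<.45*f[...,0])&(abs(f[...,1]-f[...,2])<25))
    w=cloud(c);m&=(w[...,2]>60)&(w[...,1]<50)&(w[...,1]>-170)&(abs(w[...,0]-548)<80)
    pts=np.argwhere(m)[:,::-1].astype(np.float32)
    return pts,cv2.fitEllipse(cv2.convexHull(pts))
E
python3 - <<'E'
from h import *
np.set_printoptions(precision=1,suppress=True)
C={n:dict(np.load(f"{n}0.npz")) for n in("side","top")}
t=C["top"]
for n in C:
    p,e=redring(C[n]);print(n,len(p),e,atz(C[n],*e[0],257))
print("crop ring",atz(t,292,206.4,257))
for nm,(u,v),z in(("tip",(84,76),84),("collarfront",(136,268),84),("rearend",(188,478),91),("woodfront",(139,278),91)):
    print(nm,atz(t,160+u/6-.4,180+v/6-.4,z))
s=C["side"]
print("side tip shaft top corner",atz(s,220+60/6,270+282/6,82),"collar top L",atz(s,220+378/6,270+200/6,91),"rear top",atz(s,220+690/6,270+152/6,91))
print("forks side: front back-prong top",atz(s,220+231/6,270+192/6,96),"front near prong top",atz(s,220+243/6,270+268/6,96),"rear far prong",atz(s,220+662/6,270+120/6,89),"rear near",atz(s,220+693/6,270+225/6,89))
E
```

```text
side 83 ((282.4680480957031, 138.94027709960938), (10.144522666931152, 13.48888111114502), 90.44469451904297) [ 550.1 -117.9  257. ]
top 57 ((291.39154052734375, 205.6434783935547), (10.851397514343262, 11.214859008789062), 60.36507034301758) [ 550.4 -115.2  257. ]
crop ring [ 548.2 -116.9  257. ]
tip [627.7 260.6  84. ]
collarfront [520.2 230.9  84. ]
rearend [405.3 200.8  91. ]
woodfront [514. 228.  91.]
side tip shaft top corner [627.  262.4  82. ] collar top L [518.7 224.4  91. ] rear top [408.5 193.9  91. ]
forks side: front back-prong top [570.5 229.5  96. ] front near prong top [563.2 257.3  96. ] rear far prong [418.1 181.   89. ] rear near [407.7 221.1  89. ]
```

```bash
cat >> h.py <<'E'
GX=10.0   # grasp point x in pole frame
def Rpole(yaw,al=0.):
    # pole x along heading yaw; al>0: handle end lower (hook end up)
    return R.from_euler('z',yaw)*R.from_euler('y',-al)
D=R.from_matrix(np.diag([1.,-1,-1]));D2=R.from_matrix(np.diag([-1.,1,-1]))
def tool(P,Rp,pt,d):
    """TCP pose such that pole-frame point pt (mm) is at P; grasp at (GX,0,GZ), TCP 19 below"""
    rt=Rp*d
    tcp=np.asarray(P)+Rp.apply(np.array([GX,0,-19.])-np.asarray(pt))
    return tcp,rt.as_quat()
TH0=np.deg2rad(16.0);O0=np.array([463,215,80.])
CY=np.deg2rad(-93.46)
cx=np.array([np.cos(CY),np.sin(CY),0]);out=-cx
RING=np.array([550.2,-116.5,257.])
HINGE=RING-30*out-np.array([0,0,100.])
def ring(th):
    u=np.sin(th)*out+np.cos(th)*np.array([0,0,1]);n=np.cos(th)*out-np.sin(th)*np.array([0,0,1])
    return HINGE+100*u+30*n
PIN=np.array([170.,0,-18.])
E
python3 - <<'E'
from h import *
from cell import manip
np.set_printoptions(precision=2,suppress=True)
print(HINGE)
for nm,d in(("D",D),("D2",D2)):
    print(nm)
    print('grasp',manip.solve_ik(*tool(O0,Rpole(TH0),[0,0,0],d)))
    print('lift',manip.solve_ik(*tool(O0+[0,0,150],Rpole(TH0),[0,0,0],d)))
    for th in(0,.4,.8,1.1):
        P,q=tool(ring(th),Rpole(CY,.6*th),PIN,d)
        print(th,P,manip.solve_ik(P,q))
    print('above',manip.solve_ik(*tool(RING+[0,0,60],Rpole(CY),PIN,d)))
E
```

```text
[ 548.39 -146.45  157.  ]
D
grasp [-0.59  0.48  0.13  2.01 -0.1   0.66 -1.69]
lift [-0.59  0.26  0.13  1.91 -0.04  0.98 -1.74]
0 [559.86  43.21 256.  ] [ 0.79  0.62 -1.3   1.73  0.62  1.28  2.44]
0.4 [561.77  74.9  198.42] [ 0.13  0.47 -0.59  1.74  0.51  1.18  2.42]
0.8 [562.52  87.22 130.38] [-0.04  0.66 -0.58  1.71  0.76  1.3   2.13]
1.1 [562.18  81.65  76.73] [-0.15  0.82 -0.54  1.67  0.89  1.4   1.98]
above [ 0.8   0.53 -1.29  1.65  0.52  1.36  2.51]
D2
grasp [-0.14  0.51 -0.42  2.    0.32  0.7   1.09]
lift [-0.11  0.29 -0.44  1.89  0.14  1.    1.24]
0 [559.86  43.21 256.  ] [-0.14  0.28  0.02  1.76 -0.    1.1  -0.18]
0.4 [561.77  74.9  198.42] [-0.31  0.4  -0.02  1.76  0.26  1.09 -0.52]
0.8 [562.52  87.22 130.38] [-0.51  0.58  0.07  1.73  0.42  1.12 -0.75]
1.1 [562.18  81.65  76.73] [-0.63  0.75  0.14  1.69  0.5   1.15 -0.88]
above [-0.12  0.23 -0.    1.68  0.    1.23 -0.19]
```

```bash
python3 - <<'E'
from h import *
from cell import manip
np.set_printoptions(precision=2,suppress=True)
P,q=tool(O0,Rpole(TH0),[0,0,0],D2)
manip.reach(P+[0,0,120],q)
manip.move_gripper(60)
manip.servo_line(P,speed=120)
s=manip.get_state();print(P,s["ee_pos"],s["time"],s["ft_force"])
c=manip.camera("side")
cv2.imwrite("pics/g1.png",cv2.resize(c["frame"][200:384,180:420,::-1],None,fx=3,fy=3,interpolation=cv2.INTER_CUBIC))
c=manip.camera("top")
cv2.imwrite("pics/g1t.png",cv2.resize(c["frame"][150:300,110:260,::-1],None,fx=4,fy=4,interpolation=cv2.INTER_CUBIC))
E
```

```text
[472.61 217.76  61.  ] [473.21 218.1   61.65] 3.55 [ 0.62 -0.65  0.05]
```

View pics/g1.png

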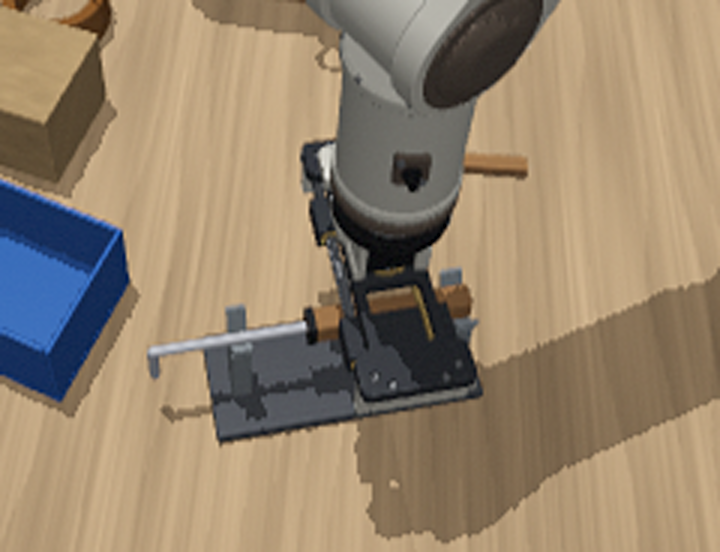

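The fingers straddle the handle between the forks (handle at about (390,300), hook at (152,360)). Next I'll close and lift.

```bash
python3 - <<'E'
from h import *
from cell import manip
import json
np.set_printoptions(precision=2,suppress=True)
manip.move_gripper(5)
s=manip.get_state();print(s["ee_pos"],s["tool_rot"],s["width"],s["ft_force"],s["time"])
json.dump(dict(p=s["ee_pos"].tolist(),q=s["tool_rot"].tolist()),open("grasp.json","w"))
P=s["ee_pos"]
manip.servo_line(P+[0,0,230],speed=150)
s=manip.get_state();print(s["ee_pos"],s["width"],s["ft_force"],s["ft_torque"],s["time"])
P,q=tool(RING+[0,0,60],Rpole(CY),PIN,D2)
P=P+60*out
manip.reach(P,q); manip.dwell(.3)
s=manip.get_state();print(P,s["ee_pos"],s["width"],s["ft_force"],s["ft_torque"],s["time"])
for n in("side","top"):
    c=manip.camera(n);np.savez(f"{n}1.npz",**c)
    r=proj(c,RING)[0].astype(int)
    x0,y0=max(r[0]-90,0),max(r[1]-70,0);print(n,x0,y0,r)
    cv2.imwrite(f"pics/a_{n}.png",cv2.resize(c["frame"][y0:y0+140,x0:x0+180,::-1],None,fx=4,fy=4,interpolation=cv2.INTER_CUBIC))
E
```

```text
[472.6  217.68  60.99] [-0.14  0.99 -0.   -0.  ] 17.52872329036468 [-1.14  0.06  1.4 ] 4.3917
[472.06 217.41 290.03] 17.688615143095532 [ 0.04 -0.02 -2.78] [ 0.04 -0.    0.02] 6.075
[563.48 103.1  316.  ] [563.38 103.34 316.02] 17.791781708515902 [-0.14 -0.09 -1.97] [-0.09  0.07 -0.03] 7.8
side 192 69 [282 139]
top 201 135 [291 205]
```

View pics/a_side.png

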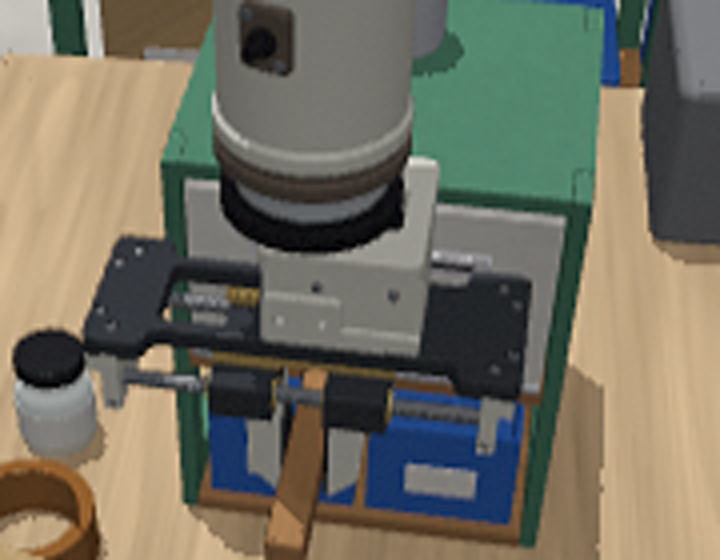

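View pics/a_top.png

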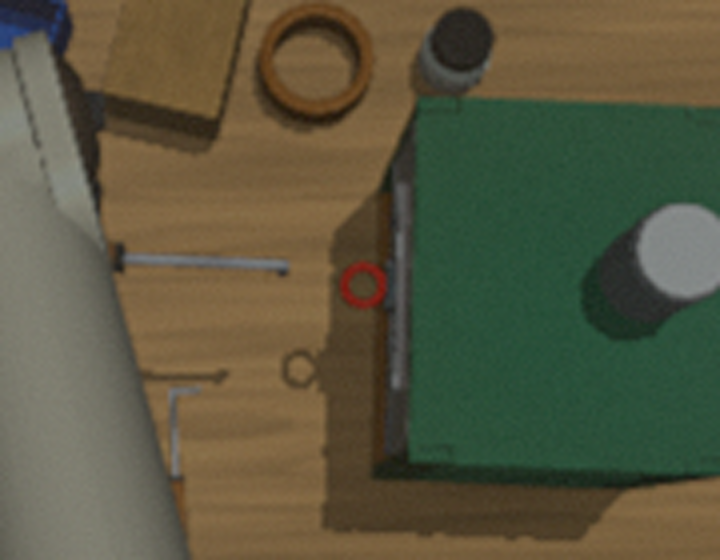

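```bash
python3 - <<'E'
from h import *
np.set_printoptions(precision=1,suppress=True)
c=dict(np.load("top1.npz"));w=cloud(c)
m=(w[...,2]>250)&(w[...,2]<400)&(abs(w[...,0]-555)<25)&(w[...,1]<70)&(w[...,1]>-100)
q=w[m];o=np.argsort(q[:,1]);q=q[o];print(len(q));print(q[::12]);print(q[:8])
A=np.c_[q[:,1],np.ones(len(q))]
print('x=ay+b',np.linalg.lstsq(A,q[:,0],rcond=None)[0],'z',np.linalg.lstsq(A,q[:,2],rcond=None)[0],"expected slope",np.tan(np.deg2rad(-3.46))*-1)
print("end px",atz(c,201+289/4-.4,135+270/4-.4,336), "ring",atz(c,201+364/4-.4,135+286/4-.4,257))
p,e=redring(c);print(e,atz(c,*e[0],257))
from scipy.spatial.transform import Rotation as R
P=np.array([563.4,103.3,316.0]);Rp=Rpole(CY);print("expected end",P+Rp.apply([173.8-10,0,19]),Rp.apply([1,0,0]))
E
```

```text
155
[[552.4 -99.5 258.7]
 [552.9 -53.3 335.5]
 [555.6 -45.1 337. ]
 [552.8 -34.1 338.4]
 [553.1 -23.2 338.1]
 [553.4 -12.3 337.5]
 [559.    1.3 338.2]
 [559.3  15.  338.1]
 [557.1  26.  336.1]
 [556.6  36.9 340. ]
 [557.3  47.9 337.4]
 [557.3  56.1 337.9]
 [569.7  60.9 346.9]]
[[552.4 -99.5 258.7]
 [557.8 -99.4 261.8]
 [554.9 -99.4 261.4]
 [549.2 -99.3 260.6]
 [546.  -99.1 262.2]
 [542.6 -98.7 266. ]
 [552.2 -96.5 260.2]
 [551.6 -56.4 325.8]]
x=ay+b [  0.1 557.5] z [  0.2 334.2] expected slope 0.060461906638792855
end px [549.7 -58.3 336. ] ring [ 549.1 -115.8  257. ]
((291.29742431640625, 205.71383666992188), (10.807249069213867, 11.080514907836914), 99.08558654785156) [ 550.2 -114.9  257. ]
expected end [553.5 -60.2 335. ] [-0.1 -1.   0. ]
```

```bash
python3 - <<'E'
from h import *
from cell import manip
np.set_printoptions(precision=2,suppress=True)
P,q=tool(RING+[0,0,60],Rpole(CY),PIN,D2)
P=P+[1.7,-.5,0]
manip.servo_line(P,speed=80)
c=manip.camera("top");np.savez("top2.npz",**c)
hit=manip.servo_line(P-[0,0,32],speed=60,until_force=3)
s=manip.get_state();print(hit,s["ee_pos"],s["ft_force"],s["time"])
if not hit:
    hit=manip.servo_line(P-[0,0,62],speed=50,until_force=3)
    s=manip.get_state();print(hit,P-[0,0,62],s["ee_pos"],s["ft_force"],s["time"])
c2=manip.camera("top");np.savez("top3.npz",**c2)
im=np.hstack([x["frame"][170:240,240:330,::-1] for x in(c,c2)])
cv2.imwrite("pics/b.png",cv2.resize(im,None,fx=4.4,fy=4.4,interpolation=cv2.INTER_CUBIC))
E
```

```text
False [561.65  42.74 283.97] [-0.28 -0.15 -2.09] 9.5417
False [561.56  42.71 254.  ] [561.71  42.73 254.06] [ 0.02  0.6  -2.6 ] 10.2917
```

View pics/b.png

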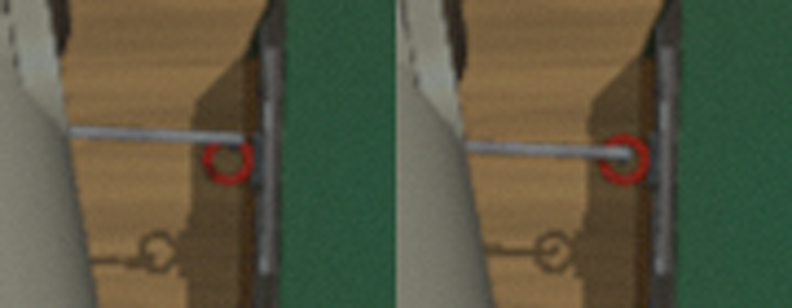

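```bash
cat >> h.py <<'E'
OFF=np.array([1.7,-.5,0])
Z=np.array([0,0,1.])
def pull(th,k=.6,zp=-20.,lead=0.):
    al=k*max(th,0)
    B=ring(th)+14*(np.cos(th)*out-np.sin(th)*Z)
    nA=np.cos(al)*out-np.sin(al)*Z
    return tool(B-(7.3-lead)*nA,Rpole(CY,al),[170.,0,zp],D2)
E
python3 - <<'E'
from h import *
from cell import manip
np.set_printoptions(precision=2,suppress=True)
P,q=pull(0);print(P+OFF)
f0=manip.get_state()["ft_force"]
for th in(0,.08,.16,.24,.32,.4):
    P,q=pull(th)
    hit=manip.servo_line(P+OFF,q,speed=40,until_force=12)
    s=manip.get_state();F=s["ft_force"]-f0
    print(th,hit,P+OFF-s["ee_pos"],F,round(np.linalg.norm(F),1),s["ft_torque"],s["width"],s["time"])
    if hit or np.linalg.norm(F)>13: break
for n in("side","top"):
    c=manip.camera(n);np.savez(f"{n}4.npz",**c)
    r=proj(c,ring(.3))[0].astype(int)
    cv2.imwrite(f"pics/p4{n}.png",cv2.resize(c["frame"][r[1]-60:r[1]+60,r[0]-80:r[0]+80,::-1],None,fx=4,fy=4,interpolation=cv2.INTER_CUBIC))
E
```

```text
[561.96  49.4  258.  ]
0 False [-0.17 -0.32 -0.41] [-0.94 -0.74  0.43] 1.3 [-0.11  0.09 -0.06] 17.599784342382012 10.6833
0.08 False [ 0.25 -0.36  0.19] [-0.04 -0.97  1.13] 1.5 [-0.22  0.24 -0.08] 17.947387099849653 11.175
0.16 False [ 0.1  -0.45  0.09] [-0.22 -1.93  0.53] 2.0 [-0.26  0.19 -0.14] 17.961475052509236 11.6667
0.24 False [ 0.01 -0.65  0.05] [-0.68 -0.76  0.69] 1.2 [-0.09  0.23 -0.13] 17.52635858634984 12.1667
0.32 False [-0.04 -0.75  0.1 ] [ 0.88 -1.    1.81] 2.2 [ 0.02  0.16 -0.1 ] 17.71636049335894 12.6667
0.4 False [-0.01 -0.78  0.19] [-0.04 -0.89  1.22] 1.5 [ 0.14  0.09 -0.07] 17.76107748618156 13.1667
```

View pics/p4top.png

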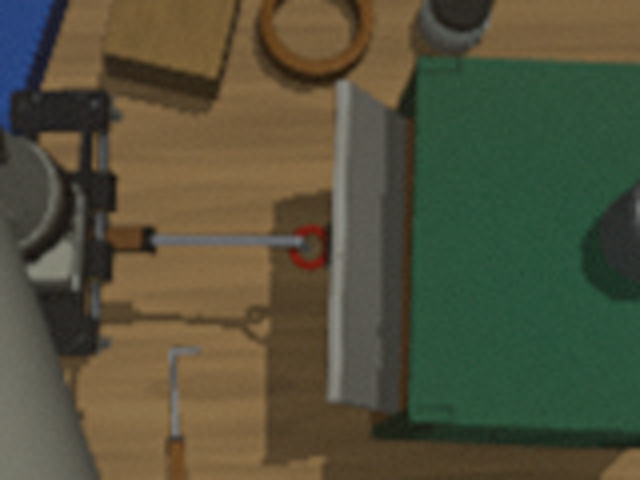

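View pics/p4side.png

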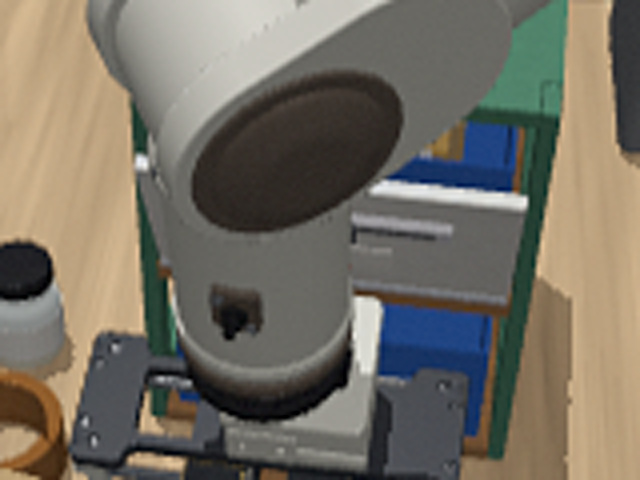

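The hatch follows: its white top edge is now at about (340,230) in the top crop, and the ring hangs on the pin at (308,247). I'll continue along the arc and measure the angle from depth.

```bash
cat >> h.py <<'E'
def hatch_angle(c):
    w=cloud(c);d=w-HINGE
    o=d@out;y=d@np.array([-out[1],out[0],0]);z=d[...,2]
    f=c["frame"].astype(int)
    m=(abs(y)<105)&(np.hypot(o,z)>25)&(np.hypot(o,z)<133)&(z>5)&(o>-10)&(np.ptp(f,axis=-1)<30)&(f.min(-1)>60)
    a=np.arctan2(o[m],z[m]);return np.median(a) if m.sum()>20 else None,m.sum(),np.percentile(a,[10,90])
E
python3 - <<'E'
from h import *
from cell import manip
np.set_printoptions(precision=2,suppress=True)
for n in("side4","top4","side0"): print(n,hatch_angle(dict(np.load(n+".npz"))))
f0=manip.get_state()["ft_force"]
for th in(.48,.56,.64,.72,.8,.88):
    P,q=pull(th)
    hit=manip.servo_line(P+OFF,q,speed=40,until_force=12)
    s=manip.get_state();F=s["ft_force"]-f0
    print(th,hit,P+OFF-s["ee_pos"],F,round(np.linalg.norm(F),1),s["ft_torque"],s["width"],s["time"])
    if hit or np.linalg.norm(F)>13: break
for n in("side","top"):
    c=manip.camera(n);np.savez(f"{n}5.npz",**c);print(n,hatch_angle(c))
    r=proj(c,ring(.8))[0].astype(int)
    cv2.imwrite(f"pics/p5{n}.png",cv2.resize(c["frame"][r[1]-60:r[1]+60,r[0]-80:r[0]+80,::-1],None,fx=4,fy=4,interpolation=cv2.INTER_CUBIC))
E
```

```text
side4 (np.float64(0.4103966229422786), np.int64(675), array([0.39, 0.45]))
top4 (np.float64(0.32862880573026804), np.int64(709), array([0.27, 0.35]))
side0 (np.float64(0.0029950058108368103), np.int64(2609), array([-0.03,  0.05]))
0.48 False [ 0.47 -0.91  0.73] [0.83 0.46 0.16] 1.0 [ 0.33  0.14 -0.02] 17.732681448449622 13.775
0.56 False [ 0.12 -0.91  0.54] [0.47 0.24 0.31] 0.6 [ 0.36  0.06 -0.03] 17.637208857430934 14.2833
0.64 False [ 0.45 -0.81  0.74] [0.49 0.42 0.03] 0.6 [ 0.51  0.08 -0.09] 18.072097512087144 14.7917
0.72 False [ 0.13 -0.6   0.6 ] [1.96 0.09 1.05] 2.2 [ 0.49  0.05 -0.01] 17.681778584212086 15.3083
0.8 False [ 0.4  -0.67  0.73] [0.43 0.05 0.45] 0.6 [ 0.62  0.03 -0.05] 17.98393065059304 15.825
0.88 False [ 0.41 -0.58  0.73] [ 1.53 -0.9  -0.11] 1.8 [ 0.73  0.05 -0.07] 17.674752265620086 16.3417
side (np.float64(0.7807094650326931), np.int64(119), array([0.62, 0.92]))
top (np.float64(0.7867472420593488), np.int64(1900), array([0.64, 0.84]))
```

View pics/p5top.png

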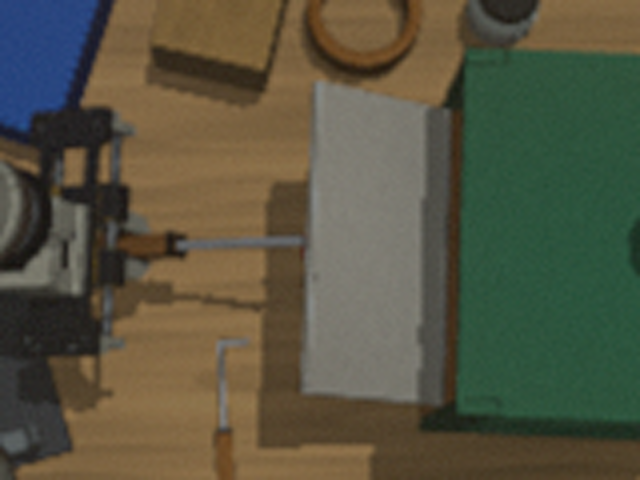

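```bash
python3 - <<'E'
from h import *
from cell import manip
np.set_printoptions(precision=2,suppress=True)
f0=manip.get_state()["ft_force"]
for th in(.96,1.03,1.07,1.10,1.13,1.15):
    P,q=pull(th)
    hit=manip.servo_line(P+OFF,q,speed=30,until_force=6)
    s=manip.get_state();F=s["ft_force"]-f0
    c=manip.camera("top")
    print(th,hit,P+OFF-s["ee_pos"],F,round(np.linalg.norm(F),1),s["ft_torque"],s["time"],hatch_angle(c))
    if hit or np.linalg.norm(F)>7: break
np.savez("top6.npz",**c)
r=proj(c,ring(.8))[0].astype(int)
cv2.imwrite(f"pics/p6top.png",cv2.resize(c["frame"][r[1]-60:r[1]+60,r[0]-80:r[0]+80,::-1],None,fx=4,fy=4,interpolation=cv2.INTER_CUBIC))
# edge of hatch: outermost white at top edge
w=cloud(c);d=w-HINGE;o=d@out;y=d@np.array([-out[1],out[0],0]);f=c["frame"].astype(int)
m=(abs(y)>40)&(abs(y)<105)&(o>20)&(d[...,2]>20)&(np.ptp(f,axis=-1)<30)&(f.min(-1)>60)
A=np.c_[d[...,2][m],np.ones(m.sum())];print(m.sum(),"max out",np.percentile(o[m],[50,98,99.5]))
k=np.polyfit(o[m],d[...,2][m],1);print("angle by plane slope",np.arctan2(1,k[0]))
E
```

```text
0.96 False [ 0.28 -0.24  0.5 ] [ 0.2  -1.04 -0.02] 1.1 [ 0.71  0.07 -0.08] 17.0833 (np.float64(0.8596251538015676), np.int64(2012), array([0.71, 0.91]))
1.03 False [ 0.1  -0.24  0.46] [ 0.01 -2.61  0.27] 2.6 [ 0.7   0.09 -0.08] 17.7167 (np.float64(0.9301014929989224), np.int64(2094), array([0.78, 0.98]))
1.07 False [ 0.14 -0.2   0.44] [ 0.23 -0.13 -0.46] 0.5 [ 0.59  0.06 -0.11] 18.1667 (np.float64(0.9680183099578856), np.int64(2144), array([0.82, 1.02]))
1.1 False [ 0.13 -0.1   0.4 ] [ 0.38 -0.98  0.65] 1.2 [ 0.65  0.04 -0.03] 18.5583 (np.float64(0.9985368204929044), np.int64(2173), array([0.85, 1.05]))
1.13 False [0.16 0.01 0.44] [ 0.24 -0.97  0.36] 1.1 [ 0.59  0.04 -0.06] 18.95 (np.float64(1.0273721122723922), np.int64(2184), array([0.87, 1.08]))
1.15 False [0.25 0.69 0.05] [-0.52 -2.96  2.55] 3.9 [ 0.14  0.06 -0.13] 19.275 (np.float64(1.0292785071634902), np.int64(2211), array([0.87, 1.08]))
2280 max out [107.64 477.03 490.14]
angle by plane slope 0.8613256116079678
```

View pics/p6top.png

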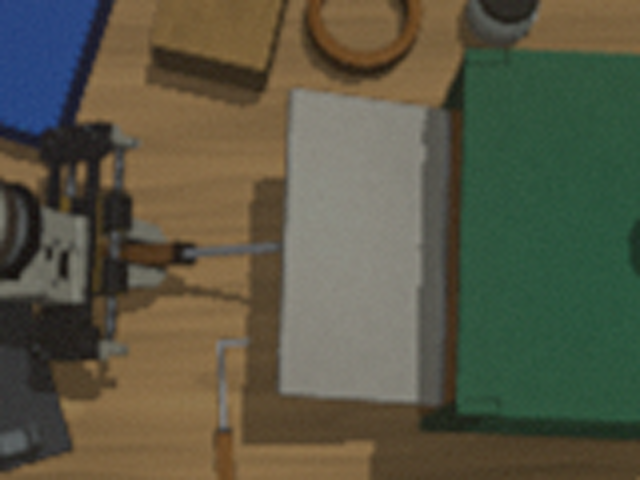

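```bash
python3 - <<'E'
from h import *
for n in("top4","top5","top6"):
    c=dict(np.load(n+".npz"))
    w=cloud(c);d=w-HINGE;o=d@out;y=d@np.array([-out[1],out[0],0]);f=c["frame"].astype(int)
    m=(abs(y)>30)&(abs(y)<100)&(o>10)&(o<140)&(d[...,2]>5)&(np.ptp(f,axis=-1)<30)&(f.min(-1)>60)
    a=o[m];b=d[...,2][m]
    for _ in range(5):
        k=np.polyfit(a,b,1);r=b-np.polyval(k,a);g=abs(r)<2*r.std()+.5;a,b=a[g],b[g]
    print(n,len(a),"angle",np.arctan2(1,k[0]),"perp offset",k[1]*np.sin(np.arctan2(1,k[0])),r.std(),"max out",np.percentile(a,99))
E
```

```text
top4 539 angle 0.4297136400285562 perp offset 9.260828053693842 2.3350926264859977 max out 51.097901068536196
top5 1331 angle 0.90725431270066 perp offset 9.556766092990786 2.336232477748545 max out 105.12264223717196
top6 1581 angle 1.1507798001103118 perp offset 9.653464144011735 2.407805976057259 max out 123.20946505431493
```

Plane fit gives 1.15 rad, so the hatch is at its stop; the force rise at the last step agrees. Next I'll unhook along the pin axis.

```bash
python3 - <<'E'
from h import *
from cell import manip
np.set_printoptions(precision=2,suppress=True)
al=.6*1.15
nA=np.cos(al)*out-np.sin(al)*Z
uA=lambda a:np.sin(a)*out+np.cos(a)*Z
s=manip.get_state();P=s["ee_pos"];f0=s["ft_force"]
def go(P,v,F=4.):
    hit=manip.servo_line(P,speed=v,until_force=F);s=manip.get_state();print(hit,P-s["ee_pos"],s["ft_force"]-f0,s["ft_torque"],s["time"]);return hit
P1=P-4*nA
h=go(P1,30,6)
f0=manip.get_state()["ft_force"]
for d in(10,20,30,42):
    if h: break
    h=go(P1+d*uA(al+.12),40)
c=manip.camera("top");np.savez("top7.npz",**c)
cv2.imwrite(f"pics/p7.png",cv2.resize(c["frame"][140:260,200:360,::-1],None,fx=4,fy=4,interpolation=cv2.INTER_CUBIC))
E
```

```text
False [-0.25 -0.67  0.06] [ 1.51  2.92 -2.28] [ 1.07  0.03 -0.  ] 19.625
False [-0.26 -0.76 -0.19] [-0.85  0.35 -0.65] [ 0.97 -0.01  0.01] 20.025
False [-0.19 -0.51 -0.18] [-0.88 -0.19 -1.44] [1.07 0.06 0.03] 20.425
False [-0.19 -0.47 -0.19] [-0.77 -0.38  0.06] [ 1.03 -0.03  0.01] 20.825
False [-0.17 -0.4  -0.18] [-0.49  0.84 -0.24] [ 1.04 -0.01 -0.02] 21.275
```

View pics/p7.png

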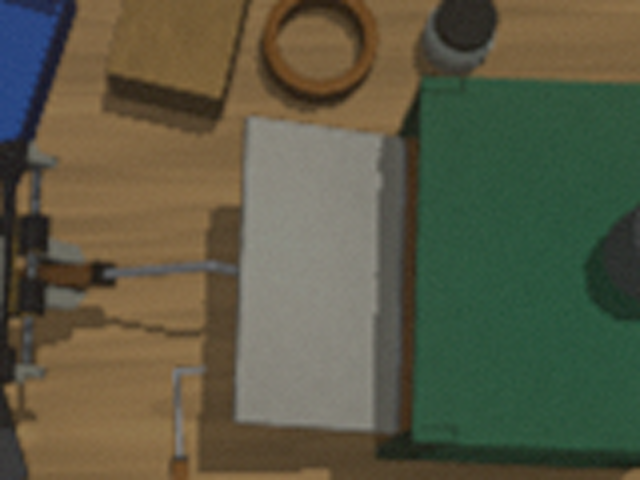

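```bash
python3 - <<'E'
from h import *
from cell import manip
np.set_printoptions(precision=1,suppress=True)
c=dict(np.load("top7.npz"));w=cloud(c)
for u in range(200,262,4):
    v=[140+int(v/4) for v in (264,266,268,270,272)]
    q=[w[x,u] for x in range(205,211)];q=max(q,key=lambda a:a[2]);print(u,q,end=" ")
s=manip.get_state();P=s["ee_pos"];Rp=R.from_quat(s["tool_rot"])*D2.inv()
print();print("tcp",P,"pred end",P+Rp.apply([163.8,0,22.8]),"pred tip",P+Rp.apply([160,0,-19]),"collar",P+Rp.apply([50,0,30]),"ring",ring(1.15),"hatch tip",HINGE+134*(np.sin(1.15)*out+np.cos(1.15)*Z))
E
```

```text
200 [554.  158.5 196.6] 204 [553.  148.3 179.6] 208 [555.5 135.6 182.3] 212 [575.9 128.5 128.2] 216 [565.4 115.4 131.6] 220 [570.1 101.7 142.1] 224 [559.   88.4 151. ] 228 [561.4  75.6 155.2] 232 [566.2  62.4 164.2] 236 [558.3  49.6 173.8] 240 [563.2  36.9 181.8] 244 [561.3  24.3 192.6] 248 [562.3  11.8 205.1] 252 [557.9  -0.3 213.3] 256 [556.4 -12.4 200.7] 260 [549.9 -24.2 223.3] 
tcp [565.3 107.   92.8] pred end [558.6  -4.6 214.7] pred tip [557.1 -28.2 180. ] collar [564.1  87.6 147.8] ring [554.6 -43.1 170.5] hatch tip [555.8 -24.4 211.7]
```

Pole end sits where predicted and the tip is clear of the ring, 17 mm above it along the hole axis. I'll back out, level the pole, and return over the stand.

```bash
python3 - <<'E'
from h import *
from cell import manip
import json
np.set_printoptions(precision=2,suppress=True)
s=manip.get_state();P=s["ee_pos"]
h=manip.servo_line(P+90*out+[0,0,30],speed=120,until_force=5)
print(h,hatch_angle(manip.camera("top"))[0])
if not h:
    manip.servo_line(P+90*out+[0,0,180],speed=200)
    g=json.load(open("grasp.json"));G=np.array(g["p"])
    manip.reach(G+[0,0,160],g["q"]);manip.dwell(.4)
    s=manip.get_state();print(G,s["ee_pos"],s["tool_rot"],g["q"],s["ft_force"],s["ft_torque"],s["time"])
for n in("side","top"):
    c=manip.camera(n);np.savez(f"{n}8.npz",**c)
    cv2.imwrite(f"pics/p8{n}.png",cv2.resize(c["frame"][:,:,::-1] if n=="side" else c["frame"][150:330,120:360,::-1],(800,600),interpolation=cv2.INTER_CUBIC))
    if n=="top":
        w=cloud(c)
        m=(w[...,2]>150)&(w[...,2]<300)&(w[...,0]>525)&(w[...,0]<700)&(w[...,1]>200)&(w[...,1]<300)
        q=w[m];ax=np.array([np.cos(TH0),np.sin(TH0),0]);t=(q-O0)@ax;l=(q-O0)@[-np.sin(TH0),np.cos(TH0),0]
        print(len(q),"end along",t.max(),"lateral fit",np.polyfit(t,l,1),"z fit",np.polyfit(t,q[:,2],1))
E
```

```text
True 1.0271234380764613
1161 end along 206.70896342533086 lateral fit [-0.37 36.21] z fit [ -0.35 273.78]
```

View pics/p8side.png

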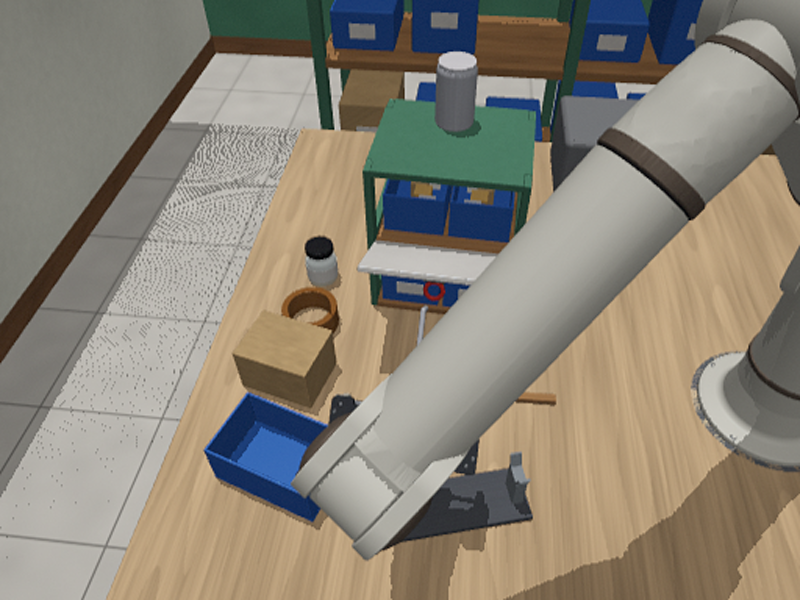

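View pics/p8top.png

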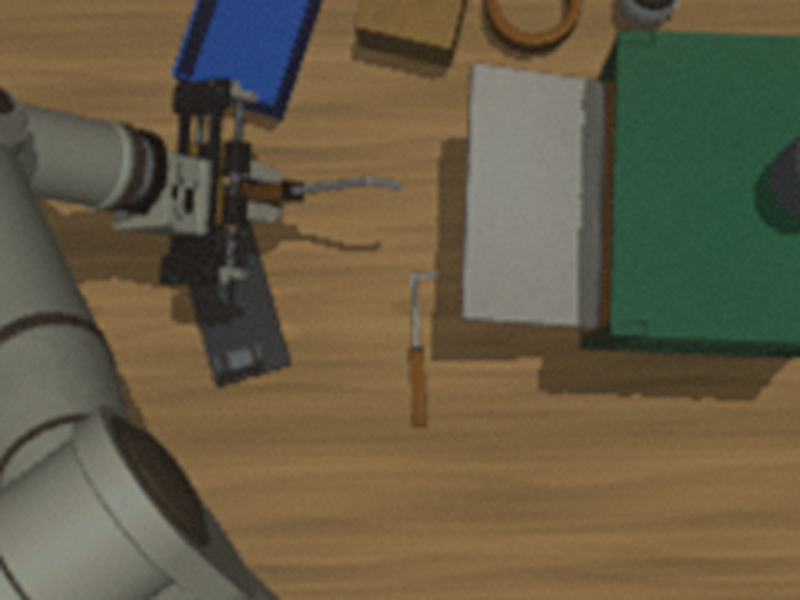

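The hatch stayed down and the pole is free, but the back-out stopped on a force change with the gripper near the bin and stand. Checking the state before I lift.

```bash
python3 - <<'E'
from h import *
from cell import manip
np.set_printoptions(precision=2,suppress=True)
s=manip.get_state();print(s["ee_pos"],s["ft_force"],s["ft_torque"],s["time"])
Rp=R.from_quat(s["tool_rot"])*D2.inv();P=s["ee_pos"];print("rear end low",P+Rp.apply([-70,0,8]))
h=manip.servo_line(P+[0,0,25],speed=40,until_force=8)
s=manip.get_state();print(h,s["ee_pos"],s["ft_force"],s["ft_torque"],s["time"])
E
python3 - <<'E'
import sys;sys.path.insert(0,'.')
from h import *
import os
os.chdir('.')
# bin compare: depth/edges diff
for n in("side","top"):
    a=dict(np.load(n+"0.npz"))["frame"].astype(int);b=dict(np.load(n+"8.npz"))["frame"].astype(int)
    blue=lambda f:(f[...,2]-f[...,0]>60)
    m=np.zeros(a.shape[:2],bool)
    if n=="side": m[245:340,125:230]=1
    else: m[120:190,165:225]=1
    print(n,(blue(a)&m).sum(),(blue(b)&m).sum(),((blue(b)&~blue(a))&m).sum())
E
```

```text
[566.98 157.86 109.1 ] [-0.37 -1.08 -1.76] [ 1.01 -0.09 -0.04] 22.0083
rear end low [570.52 216.67  70.48]
False [566.9  157.89 134.1 ] [-0.03 -0.29 -2.04] [1.03 0.02 0.02] 22.775
side 4575 3384 10
top 980 940 9
```

Bin unmoved (no new blue pixels). The stop was probably the handle's rear end brushing the stand's front fork: it was at (570,217,70), the prong at about (570,229). I'll lift clear and check the pole in hand over the stand.

```bash
python3 - <<'E'
from h import *
from cell import manip
import json
np.set_printoptions(precision=2,suppress=True)
s=manip.get_state();P=s["ee_pos"]
manip.servo_line(P+[0,0,140],speed=150)
g=json.load(open("grasp.json"));G=np.array(g["p"])
manip.reach(G+[0,0,160],g["q"]);manip.dwell(.4)
s=manip.get_state();print(G,s["ee_pos"],s["tool_rot"],g["q"],s["ft_force"],s["ft_torque"],s["time"])
for n in("side","top"):
    c=manip.camera(n);np.savez(f"{n}9.npz",**c)
    cv2.imwrite(f"pics/p9{n}.png",cv2.resize(c["frame"][170:370,150:400,::-1] if n=="side" else c["frame"][150:300,120:320,::-1],None,fx=3,fy=3,interpolation=cv2.INTER_CUBIC))
E
```

```text
[472.6  217.68  60.99] [472.62 217.75 220.97] [-0.14  0.99 -0.   -0.  ] [-0.13905865085362182, 0.9902841448610052, -3.3624314665210096e-05, -5.412100892350901e-05] [ 0.99 -0.15 -2.82] [0.04 0.1  0.01] 26.075
```

View pics/p9side.png

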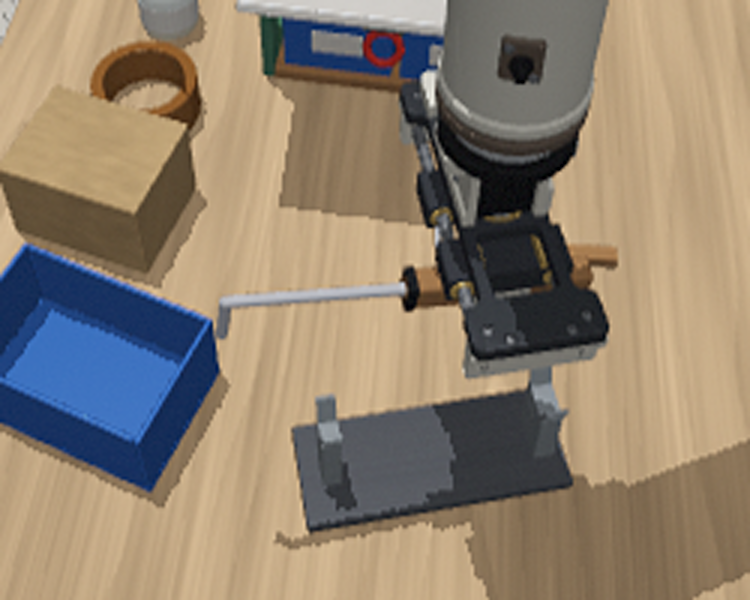

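View pics/p9top.png

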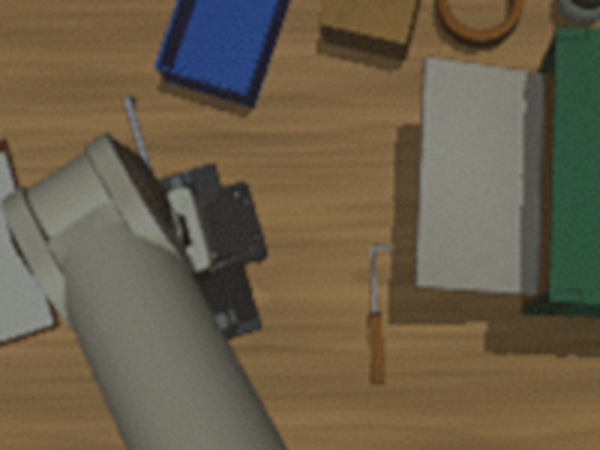

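```bash
python3 - <<'E'
from h import *
np.set_printoptions(precision=1,suppress=True)
c=dict(np.load("side9.npz"));w=cloud(c);f=c["frame"].astype(int)
O=O0+[0,0,160]
m=(w[...,2]>210)&(w[...,2]<270)&(w[...,0]>528)&(w[...,0]<640)&(w[...,1]>200)&(w[...,1]<290)
q=w[m];ax=np.array([np.cos(TH0),np.sin(TH0),0]);t=(q-O0)@ax;l=(q-O0)@[-np.sin(TH0),np.cos(TH0),0]
print(len(q),t.min(),t.max(),"lat",np.polyfit(t,l,1),"z",np.polyfit(t,q[:,2],1),np.polyval(np.polyfit(t,q[:,2],1),[70,112,165]))
Rp=Rpole(TH0)
for p in([170,0,3.8],[173.8,0,0],[170,0,-38],[60,0,11]): print(p,(proj(c,O+Rp.apply(p))-[150,170])*3)
c=dict(np.load("top9.npz"))
print("top end exp",(proj(c,O+Rp.apply([173.8,0,2]))-[120,150])*3)
E
```

```text
289 68.68036884558232 177.0477488503949 lat [0.  0.4] z [  0.  253.1] [254.6 255.5 256.6]
[170, 0, 3.8] [[225.8 317.4]]
[173.8, 0, 0] [[219.9 321.7]]
[170, 0, -38] [[230.1 352.7]]
[60, 0, 11] [[404.6 283.8]]
top end exp [[129.5  96.7]]
```

```bash
python3 - <<'E'
from h import *
np.set_printoptions(precision=1,suppress=True)
ax=np.array([np.cos(TH0),np.sin(TH0),0]);la=np.array([-np.sin(TH0),np.cos(TH0),0])
for n in("top9","side9","side0"):
    c=dict(np.load(n+".npz"));w=cloud(c);f=c["frame"].astype(int)
    lo=60 if n=="side0" else 210
    d=w-O0;t=d@ax;l=d@la
    m=(w[...,2]>lo)&(w[...,2]<lo+60)&(t>-80)&(t<180)&(abs(l)<12)
    for a in range(-70,180,20):
        k=m&(t>a)&(t<=a+20)
        if k.sum()>3: print(n,a+10,k.sum(),"z",np.percentile(w[...,2][k],[50,90]),"l",np.median(l[k]),"rgb",np.median(f[k],0))
c=dict(np.load("side9.npz"))
cv2.imwrite("pics/p9z.png",cv2.resize(c["frame"][235:295,210:370,::-1],None,fx=5,fy=5,interpolation=cv2.INTER_CUBIC))
E
```

```text
top9 100 5 z [253.5 259.8] l -1.1513816107787007 rgb [88. 88. 79.]
top9 120 18 z [255.9 259.9] l 1.7172331762997848 rgb [105.5 106.  105.5]
top9 140 18 z [260.1 264.4] l 0.88432994763193 rgb [110.5 110.  111.5]
top9 160 17 z [263.4 266.5] l 1.135857740293763 rgb [111. 107. 107.]
top9 180 7 z [261.8 265.9] l -1.2951263770713932 rgb [102.  92.  71.]
side9 -60 43 z [241.8 243.2] l 5.132729096663928 rgb [112.  81.  52.]
side9 -40 23 z [242.2 244.5] l 5.54947117207777 rgb [113.  81.  52.]
side9 -20 8 z [237.9 239.2] l 8.350180311578637 rgb [71.5 52.  35. ]
side9 40 88 z [254.1 256.7] l 7.6359843041388125 rgb [109.5  81.   54.5]
side9 60 123 z [251.8 258.1] l 3.251270993787148 rgb [81. 61. 39.]
side9 80 45 z [252.7 254.4] l 1.173504438569756 rgb [183. 180. 183.]
side9 100 46 z [255.3 257.5] l 1.7259756173624468 rgb [182.5 177.5 182. ]
side9 120 47 z [257.5 259.3] l 1.367542862141301 rgb [182. 178. 183.]
side9 140 51 z [260.2 262.4] l 1.184274733934888 rgb [183. 178. 182.]
side9 160 53 z [262.7 265.3] l 1.4831573998911693 rgb [181. 178. 181.]
side9 180 42 z [246.  262.8] l 2.544283560138448
[... 222 characters left out ...]
 109.  70.]
side0 0 105 z [90.7 93.2] l 3.5626627717023323 rgb [150. 110.  70.]
side0 20 105 z [90.7 93.5] l 4.587473720795969 rgb [153. 112.  72.]
side0 40 109 z [90.9 93. ] l 4.500638003621885 rgb [156. 116.  74.]
side0 60 86 z [88.4 93. ] l 2.3319871824715985 rgb [83.5 63.5 51.5]
side0 80 35 z [83.4 85.3] l 0.6700418833533571 rgb [170. 171. 176.]
side0 100 76 z [81.8 86.1] l 0.888638220589935 rgb [100.5 104.  108.5]
side0 120 61 z [82.4 85.5] l 0.2281697917981972 rgb [136. 133. 129.]
side0 140 37 z [83.8 85.3] l 0.573954823596917 rgb [179. 176. 180.]
side0 160 43 z [82.6 84.6] l 1.0121961976960925 rgb [175. 172. 172.]
side0 180 12 z [80.  85.2] l 0.8015038816304023 rgb [136.  129.5 134.5]
```

View pics/p9z.png

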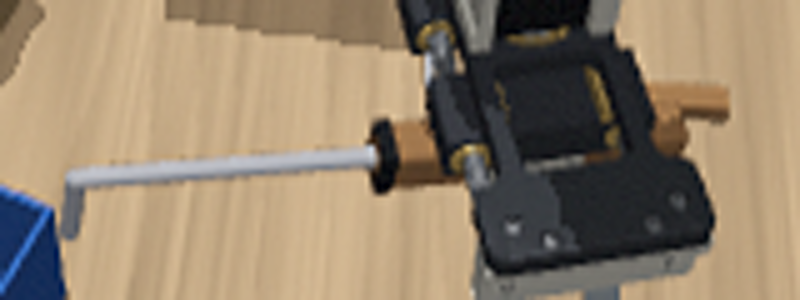

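The pole rotated in the grip about the jaw axis: depth along the shaft shows 0.125 rad nose-up, while height at the grip is right. I'll tilt the tool to compensate, re-measure, then lower.

```bash
cat >> h.py <<'E'
def shaft(c,dz=160):
    ax=np.array([np.cos(TH0),np.sin(TH0),0]);la=np.array([-np.sin(TH0),np.cos(TH0),0])
    w=cloud(c);d=w-O0;t=d@ax;l=d@la
    m=(abs(w[...,2]-84-dz)<30)&(t>72)&(t<166)&(abs(l)<9)
    a,b=t[m],w[...,2][m]
    for _ in range(4):
        k=np.polyfit(a,b,1);r=b-np.polyval(k,a);g=abs(r)<2*r.std();a,b=a[g],b[g]
    k2=np.polyfit(t[m],l[m],1)
    return k,np.polyval(k,[10,160]),k2,np.polyval(k2,[10,160])
E
python3 - <<'E'
from h import *
from cell import manip
import json
np.set_printoptions(precision=3,suppress=True)
g=json.load(open("grasp.json"));G=np.array(g["p"])+[0,0,19]
q0=R.from_quat(g["q"]); tilt=R.from_rotvec(np.array([-np.sin(TH0),np.cos(TH0),0])*.125)  # nose down about +y_pole
q=tilt*q0
tcp=lambda dz:G+[0,0,dz]+q.apply([0,0,19.])
print(tcp(160),q0.apply([0,0,19]))
manip.servo_line(tcp(160),q.as_quat(),speed=30);manip.dwell(.3)
c=manip.camera("side");print(shaft(c));c=manip.camera("top");print(shaft(c))
print(shaft(dict(np.load("side0.npz")),0))
print(manip.get_state()["ee_pos"],manip.get_state()["time"])
E
```

```text
[470.32  217.027 221.138] [ -0.002  -0.002 -19.   ]
(array([  0.012, 243.057]), array([243.181, 245.046]), array([-0.002,  1.276]), array([1.252, 0.885]))
(array([  0.363, 186.817]), array([190.449, 244.926]), array([  0.193, -31.155]), array([-29.227,  -0.32 ]))
(array([-0.005, 83.868]), array([83.822, 83.131]), array([ 0.003, -0.502]), array([-0.474, -0.059]))
[470.12  217.018 221.466] 26.85
```

```bash
python3 - <<'E'
from h import *
from cell import manip
import json
np.set_printoptions(precision=3,suppress=True)
g=json.load(open("grasp.json"));G=np.array(g["p"])+[0,0,19]
q=R.from_rotvec(np.array([-np.sin(TH0),np.cos(TH0),0])*.135)*R.from_quat(g["q"])
tcp=lambda dz:G+[0,0,dz]+q.apply([0,0,19.])
manip.servo_line(tcp(40),q.as_quat(),speed=100)
h=manip.servo_line(tcp(1),speed=35,until_force=4)
s=manip.get_state();print(h,tcp(1),s["ee_pos"],s["ft_force"],s["time"])
c=manip.camera("side");np.savez("side10.npz",**c);print(shaft(c,0))
cv2.imwrite("pics/p10.png",cv2.resize(c["frame"][200:384,180:420,::-1],None,fx=3,fy=3,interpolation=cv2.INTER_CUBIC))
E
```

```text
False [470.139 216.975  62.163] [470.362 217.067  62.391] [ 0.221 -0.371 -2.678] 29.4667
(array([ 0.007, 83.609]), array([83.679, 84.723]), array([ 0.004, -0.21 ]), array([-0.17 ,  0.435]))
```

View pics/p10.png

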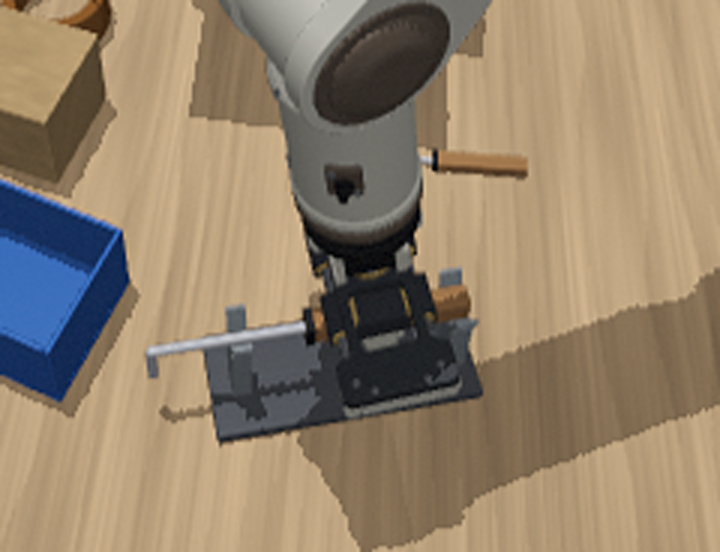

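The pole lies in both forks: hook at (150,357) against (152,360) originally, collar at (312,325). Release and retreat.

```bash
python3 - <<'E'
from h import *
from cell import manip
np.set_printoptions(precision=3,suppress=True)
manip.move_gripper(60)
s=manip.get_state();P=s["ee_pos"];z=R.from_quat(s["tool_rot"]).apply([0,0,1])
manip.servo_line(P-z*110,speed=80)
s=manip.get_state();P=s["ee_pos"]
manip.servo_line(P+[-40,-120,120],speed=200)
manip.dwell(.5)
print(manip.get_state()["time"],manip.get_state()["ft_force"])
for n in("side","top"):
    c=manip.camera(n);np.savez(f"{n}11.npz",**c);print(n,shaft(c,0))
    cv2.imwrite(f"pics/p11{n}.png",cv2.resize(c["frame"][:,:,::-1],(800,600),interpolation=cv2.INTER_CUBIC))
w=cloud(c);d=w-HINGE;o=d@out;y=d@np.array([-out[1],out[0],0]);f=c["frame"].astype(int)
m=(abs(y)>30)&(abs(y)<100)&(o>10)&(o<140)&(d[...,2]>5)&(np.ptp(f,axis=-1)<30)&(f.min(-1)>60)
a=o[m];b=d[...,2][m]
for _ in range(5):
    k=np.polyfit(a,b,1);r=b-np.polyval(k,a);g=abs(r)<2*r.std()+.5;a,b=a[g],b[g]
print("hatch",np.arctan2(1,k[0]))
E
```

```text
33.4167 [ 0.574  0.46  -0.291]
side (array([ 0.005, 82.684]), array([82.738, 83.544]), array([ 0.006, -0.629]), array([-0.572,  0.284]))Traceback (most recent call last):
  File "<stdin>", line 12, in <module>
  File "h.py", line 57, in shaft
    k=np.polyfit(a,b,1);r=b-np.polyval(k,a);g=abs(r)<2*r.std();a,b=a[g],b[g]
    raise TypeError("expected non-empty vector for x")
TypeError: expected non-empty vector for x
```

View pics/p11side.png

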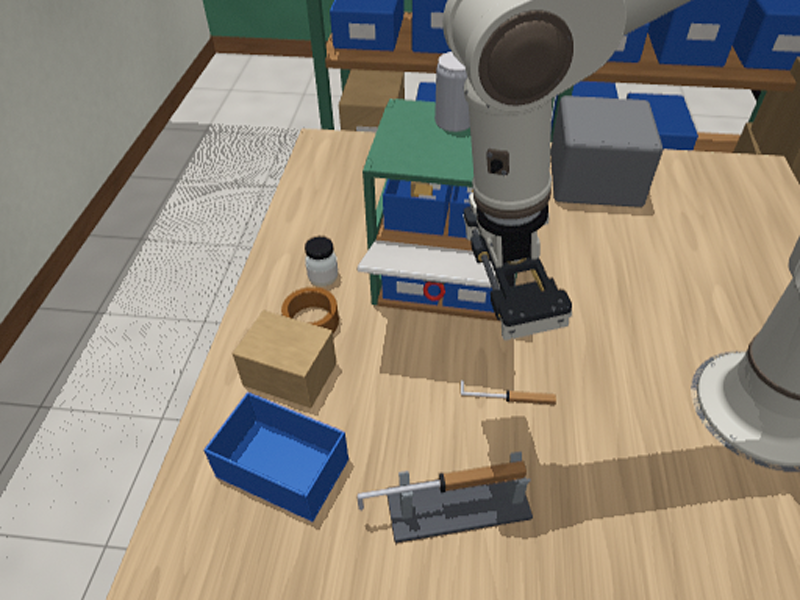

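The side view shows the pole as it lay (hook (360,500), handle end (525,470)), the hatch down at (430,265), and bin, carton, tape and jar at their first pixels. One last hatch check, then I'll hand in.

```bash
python3 - <<'E'
from h import *
from cell import manip
c=dict(np.load("top11.npz"));w=cloud(c);d=w-HINGE;o=d@out;y=d@np.array([-out[1],out[0],0]);f=c["frame"].astype(int)
m=(abs(y)>30)&(abs(y)<100)&(o>10)&(o<140)&(d[...,2]>5)&(d[...,2]<110)&(np.ptp(f,axis=-1)<30)&(f.min(-1)>60)
a=o[m];b=d[...,2][m]
for _ in range(5):
    k=np.polyfit(a,b,1);r=b-np.polyval(k,a);g=abs(r)<2*r.std()+.5;a,b=a[g],b[g]
th=np.arctan2(1,k[0]);print("hatch",th,len(a))
if th>1.08:
    manip.hand_in();print("handed in",manip.get_state()["time"])
E
```

```text
hatch 1.149724386535823 1576
the job is handed in; nothing more can be done
the job is handed in; nothing more can be done
```

I took the larger pole from its stand, hooked the red eye and swung the hatch down to its stop. The pole is back in the stand and the job is handed in. The clock read about 33.5 s at my last reading, against the 69 s limit.

**Last checks**
- **Hatch:** a plane fit to the depth image gives 1.15 rad, which is its stop.
- **Pole:** it lies level in both forks with the pin down. Its shaft is within about 1 mm of its first height and sideways line, and the hook shows within about a pixel of where it was.
- **Bystanders:** bin, carton, tape and jar look unmoved in the side view. The can was partly hidden by the arm in that last picture, but nothing came near it.
- **Force:** wrist force changed by only about 4 N at most at the readings I took between steps while the pole was on the eye. Contact force itself is not directly measured.

**What went wrong or disagreed**
- **Contact with the stand:** backing the pole out stopped early on a force change, most likely the handle's rear end brushing the stand's front fork.
- **Pole turned in the grip:** afterwards I found it had rotated 0.125 rad nose-up in the fingers. I tilted the tool to correct this and checked the pole was level before lowering it.
- **Failed check:** the final shaft check from the top camera failed because the arm blocked the view, so the pole check rests on the side camera alone.

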